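# Scrape the broken cap pieces off the clearing board into the catch tray

### The job

Swing the yellow gate at the end of the clearing board wide open, then use the held scraper to push all four broken cap pieces off the white board into the grey catch tray; do not touch the pieces with the robot itself. Then stand the scraper upright back on its green mat, leaving the gate open and the containers nearby undisturbed.

Things in the scene. Friction and masses are not known exactly. Their poses are not given: they have to be found in the camera images.
- station: fixed clearing station. Origin on the bench (z = 0); x across, y the wiping direction, z up. Carries the white board: flat top at z = 50 mm, x -100 to 100 mm, y from -140 (open back edge, no rim) to 100 mm (open front edge). Aluminium rims 10 mm high along both sides leave 184 mm free (x -92 to 92). The cap pieces start with their centres within x = +-42, y = -62 to 22 mm.
- board_front (a point): middle of the board's open front edge, on the board's top (station x = 0, y = 100, z = 50 mm). What is pushed over this edge falls into the tray
- tray_floor (a point): centre of the inner floor of the grey open catch tray (station x = 0, y = 163, z = 4 mm). The tray is part of the station and adjoins the front edge: y 100 to 230 mm, x -100 to 100 mm; walls 4 mm thick, their tops at z = 38 mm, 12 mm below the board
- gate (a joint): yellow gate bar, 185 mm long, 10 mm thick, z 54 to 84 mm, on a vertical hinge at station x = -96, y = 108 mm. 0 rad: closed, along station +x across the board's front edge; grows as the free end swings away from the board over the tray (counter-clockwise from above), stop at 1.6 rad. Starts at 0 to 0.15. Light friction (0.12 N m, about 1 N at the free end); stays where left.
- gate_hinge (a point): point on the gate's hinge axis, at the bar's mid height (69 mm above the bench)
- gate_end (a point): middle of the gate's free end face, 185 mm from the hinge axis, at the bar's mid height
- scraper: scraper block standing on the green mat: grey foot 160 (x) x 32 (y) x 35 mm high, on top of it an orange grip ridge 110 (x) x 22 (y) mm, from 34 to 86 mm above the underside; both symmetric about the origin. Loose, about 250 g. Origin: centre of its underside; x along its length, z up. Best gripped across the 22 mm of the ridge (along its y).
- mat: fixed green mat, 200 (x) x 130 (y) x 4 mm thick. Origin: centre of its underside, on the bench; its top is at z = 4 mm
- shard0: quarter of a broken 64 mm plastic screw cap, blue, about 32 x 32 mm across and 14 mm high, 12 g, lying loose on the board. Origin: centre of its underside; z up at the start; its yaw is random
- shard1: quarter of a broken 64 mm plastic screw cap, red, about 32 x 32 mm across and 14 mm high, 12 g, lying loose on the board. Origin: centre of its underside; z up at the start; its yaw is random
- shard2: quarter of a broken 64 mm plastic screw cap, blue, about 32 x 32 mm across and 14 mm high, 12 g, lying loose on the board. Origin: centre of its underside; z up at the start; its yaw is random
- shard3: quarter of a broken 64 mm plastic screw cap, red, about 32 x 32 mm across and 14 mm high, 12 g, lying loose on the board. Origin: centre of its underside; z up at the start; its yaw is random
- jar: bystander: loose white jar with a blue cap, 76 mm diameter, 115 mm high; origin at the centre of its underside
- bottle: bystander: loose amber bottle with a red cap, 68 mm diameter, 150 mm high; origin at the centre of its underside
- canister: bystander: loose grey square canister with a black cap, 70 x 70 mm, 122 mm high; origin at the centre of its underside
Things that resemble listed ones, but are neither listed nor needed, are in the scene too. What is shaped like the shard1 but purple or turquoise is not meant.

How it is judged:
By the outcome, as a careful person would: the job done as asked, in the order asked, and still so for the second after the job is handed in, with the robot touching nothing.
It also fails if it takes over 58 s, if anything falls off the work surface, if the arm or the gripper's body presses on something with over 40 N, if the wrist force passes 120 N, or if a joint passes its speed limit or range.

### The arm

A 6-joint arm with a two-finger parallel gripper is mounted at the origin on the work surface. World frame = base frame: x ahead of the robot, y to its left, z up, the work surface at z = 0. Lengths are in mm, angles in rad, forces in N, time in s.
With the tool pointing down it reaches from about 350 to 975 mm from the base axis. Payload 7.1 kg.
Tool frame: the origin (TCP) lies between the finger pads; the fingertips stand 19 mm ahead of it and the grasp point (between the pads) is the TCP; y points along the fingers, z is the direction in which the jaws open and shut, and the axes are right-handed (so a half turn about y gives the same grasp; the last joint's range is limited). The gripper opens to 88 mm and grips with 3 to 60 N. Pads are 20 mm wide; open, the fingers measure 115 mm over their backs; the gripper's body (75 mm by 178 mm) begins 61 mm behind the grasp point.
Start: joints at [-1.214, 0.423, 1.63, -0, 1.089, -0.019], TCP at [229.402, -581.36, 241.675] pointing down, gripper open.
Joint ranges: [-3, 3], [-0.9, 2.11], [0.09, 2.58], [-1.31, 4.45], [0.11, 2.69], [-2.54, 2.54]. Speed limits (rad/s): [2.39, 2.39, 3.01, 3.14, 3.14, 3.14].

### API

Orientations are given as a rotation vector (axis times angle).
In Python, from workcell import ctrl gives the robot as it stands.
- The arm moves only by the tool servo_tool, never from a script. Its argument "moves" is text: rows parted by semicolons, each of 6 numbers parted by spaces: the shift along the world's x, y, z in m, then the turn, a rotation vector about the world's x, y, z in degrees. A call has 1 to 8 rows; each row is the pose to reach, as a shift and turn from the pose commanded when the call began; what a row does not reach only later rows make up. A row lasts 1/8 s, in which the tool goes at most 62.5 mm and 10.7 degrees, less where a joint would pass 70% of its speed; a pose out of reach is approached as far as the arm can. A call with a gripper value outside its range is refused whole. "hand" is the closure in counts, from 0 (fully open) to 255 (shut), set as the call begins (left out, the last holds). The fingers move at their own pace and stop on an object; the grip force is fixed at half the most. Time passes only in rows, so rows that repeat a pose let the fingers close. It gives the time, the measured TCP pose, the force and the opening at its end, in the units of the state.
- ctrl.get_obs(): the state, without advancing time (a new reading comes with each control period).
- ctrl.get_image(name): name is "side" or "top" or "wrist"; returns a dict with "pixels" (420x560x3 uint8, red, green, blue), "depth" (420x560 float32, mm along the optical axis (not along the pixel's ray), 0 where there is no reading), "vertical_fov" (degrees; the focal length in pixels is half the picture's height over the tangent of half this angle, whatever the lens; pixels are square), "cx", "cy" (the principal point, pixels), "xyz" and "attitude" of the camera in the world; the wrist camera has in their place "T_tool_cam" (4x4, takes a point from camera to tool coordinates, whose origin is the TCP and whose axes are the tool frame's). Camera axes: x right, y up, looking along -z (the intrinsics and any distortion apply to the point x, -y, -z); pixel columns grow to the right and rows downward; lengths in mm; the calibration is good to about 2 mm. A picture is of the moment at which its call begins: read the wrist's pose just before it.
- ctrl.close_job(): hands the job in, once; it reports no verdict.
The state is a dict: "t": time; "qpos": joint angles; "qvel": joint speeds; "joint_torque": joint torques, N m; "ee_pos": TCP position; "orientation": TCP orientation; "ft_force": force on the tool from outside, world axes, zero at the start; "moment": the same for the moment, N m; "width": finger opening in mm.
Only numpy, scipy, OpenCV 4.12 (cv2) and the standard library are available. Lean on these libraries where they do the work, as an engineer would, in place of code of your own. Each camera call takes 0.05 s, during which the arm holds its last target.

## Working session

There is one attempt and no reset: what is moved stays moved. The work goes in short steps, Python scripts to look and compute and a tool call to move; the robot and the scene stay as the last step left them, time stands still between calls to the robot, and variables do not carry over. Pictures are saved under pics/ and viewed, and the job is handed in when it is done.

Besides the shell and the picture viewer there is one more tool, called after ">>>" as a command line: name --argument value ..., lists and objects as JSON in quotes. servo_tool: Moves the arm, as the interface text tells. Its arguments: {"type":"object","properties":{"moves":{"type":"string"},"hand":{"type":"number"}},"required":["moves"]}

```bash
ls; mkdir -p pics; cat > h.py <<'E'
import numpy as np, cv2, pickle
from workcell import ctrl
E
python3 - <<'E'
from h import *
o=ctrl.get_obs()
for k,v in o.items(): print(k,np.round(v,3))
d={}
for n in ["side","top","wrist"]:
    im=ctrl.get_image(n); d[n]=im
    cv2.imwrite(f"pics/{n}0.png",im["pixels"][:,:,::-1])
    print(n,{k:(v.tolist() if hasattr(v,'tolist') else v) for k,v in im.items() if k not in("pixels","depth")})
d['obs']=o
pickle.dump(d,open("d0.pkl","wb"))
E
```

```text
pics
t 0.0
qpos [-1.214  0.424  1.631 -0.     1.089 -0.019]
qvel [-0.     0.001 -0.     0.001  0.001  0.   ]
joint_torque [ 1.0000e-03 -5.4462e+01 -2.7367e+01  6.4000e-02  2.3000e-02 -0.0000e+00]
ee_pos [ 229.21  -580.867  240.889]
orientation [-0.384  2.018 -2.015]
ft_force [0.029 0.166 0.848]
moment [-0.011  0.021 -0.027]
width 87.809
side {'vertical_fov': 57.103050106949766, 'cx': 279.01917776595684, 'cy': 203.97690883031333, 'xyz': [-22.7725086499599, 716.041991091238, 665.8649138610191], 'attitude': [0.4723880723072282, -1.2002632209115327, -2.171948366755469]}
top {'vertical_fov': 56.809210520220894, 'cx': 282.8445659234908, 'cy': 209.25259862924875, 'xyz': [443.6738007810538, 41.89001785095395, 984.2303224554399], 'attitude': [0.150421157746136, -0.13625360217303306, -1.5687066153675657]}
wrist {'vertical_fov': 61.1070388509781, 'cx': 280.5379581720328, 'cy': 207.32002103921863, 'T_tool_cam': [[-3.750904932253534e-05, -0.9650358361446111, -0.26211797639562967, -71.97149685652025], [0.00011082372308575504, 0.26211797095881706, -0.9650358319868404, -143.37092902434813], [0.9999999931555855, -6.52464666520556e-05, 9.711706837176609e-05, -0.9095789244371044], [0.0, 0.0, 0.0, 1.0]]}
```

View pics/top0.png

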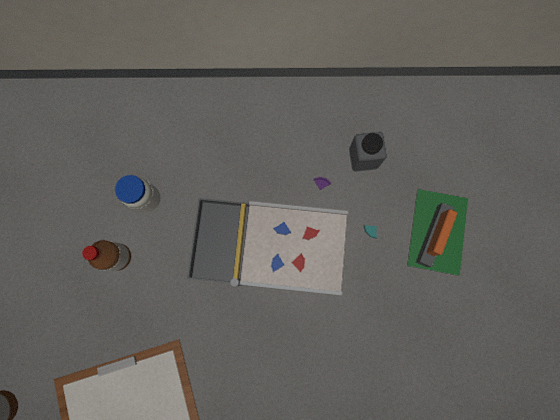

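View pics/side0.png

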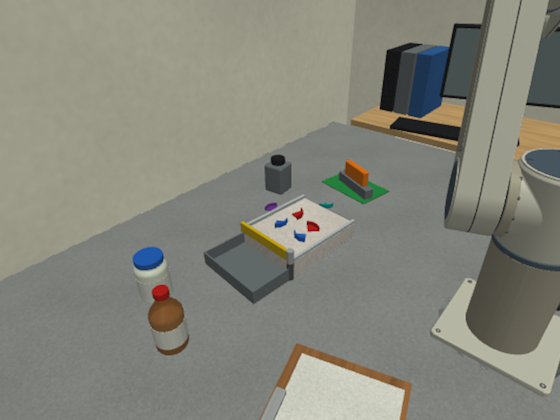

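View pics/wrist0.png

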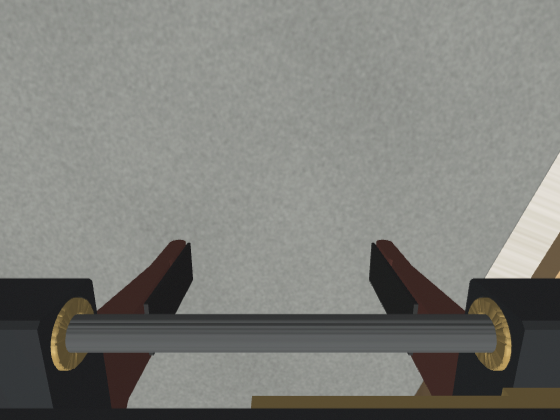

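```bash
cat >> h.py <<'E'
from scipy.spatial.transform import Rotation as R
def cam(im,obs=None):
    f=im["pixels"].shape[0]/2/np.tan(np.radians(im["vertical_fov"]/2))
    if "xyz" in im: return f,np.array(im["xyz"]),R.from_rotvec(im["attitude"]).as_matrix()
    T=np.array(im["T_tool_cam"]); Rt=R.from_rotvec(obs["orientation"]).as_matrix()
    return f,np.array(obs["ee_pos"])+Rt@T[:3,3],Rt@T[:3,:3]
def ray(im,uv,obs=None):
    f,c,M=cam(im,obs); uv=np.atleast_2d(uv).astype(float)
    d=np.c_[(uv[:,0]-im["cx"])/f,-(uv[:,1]-im["cy"])/f,-np.ones(len(uv))]@M.T
    return c,d
def onz(im,uv,z,obs=None):
    c,d=ray(im,uv,obs); return c+d*((z-c[2])/d[:,2])[:,None]
def proj(im,p,obs=None):
    f,c,M=cam(im,obs); q=(np.atleast_2d(p)-c)@M
    return np.c_[im["cx"]+f*q[:,0]/-q[:,2], im["cy"]-f*q[:,1]/-q[:,2]]
def blobs(im,lo,hi,amin=15):
    hsv=cv2.cvtColor(im["pixels"],cv2.COLOR_RGB2HSV)
    lo=np.array(lo);hi=np.array(hi)
    m=cv2.inRange(hsv,lo,hi)
    n,l,s,c=cv2.connectedComponentsWithStats(m)
    return m,[(s[i,4],c[i],s[i,:4],(l==i)) for i in range(1,n) if s[i,4]>=amin]
E
python3 - <<'E'
from h import *
d=pickle.load(open("d0.pkl","rb")); im=d["top"]
for nm,lo,hi in [("yellow",(20,120,60),(35,255,255)),("blue",(105,100,60),(130,255,255)),("red",(0,120,80),(6,255,255)),("red2",(172,100,60),(180,255,255)),("orange",(7,170,120),(18,255,255)),("green",(45,80,30),(80,255,255)),("white",(0,0,150),(180,50,255))]:
    m,b=blobs(im,lo,hi)
    for a,c,s,mm in b:
        r=cv2.minAreaRect(np.argwhere(mm)[:,::-1].astype(np.float32))
        print(nm,a,np.round(c,1),s,np.round(cv2.boxPoints(r),1).tolist())
big=cv2.resize(im["pixels"][180:310,170:360],None,fx=4,fy=4,interpolation=cv2.INTER_CUBIC)
cv2.imwrite("pics/crop_st.png",np.clip(big[:,:,::-1]*1.5,0,255))
big=cv2.resize(im["pixels"][170:300,360:500],None,fx=4,fy=4,interpolation=cv2.INTER_CUBIC)
cv2.imwrite("pics/crop_mat.png",np.clip(big[:,:,::-1]*1.5,0,255))
E
```

```text
yellow 340 [239.4 240.2] [234 203  12  75] [[233.0, 276.8999938964844], [241.10000610351562, 202.89999389648438], [245.89999389648438, 203.39999389648438], [237.89999389648438, 277.3999938964844]]
blue 637 [129.  188.5] [115 175  29  28] [[115.0, 175.0], [143.0, 175.0], [143.0, 202.0], [115.0, 202.0]]
blue 116 [282.  228.7] [274 222  17  13] [[273.29998779296875, 227.8000030517578], [283.70001220703125, 221.60000610351562], [290.0, 232.0], [279.6000061035156, 238.3000030517578]]
blue 118 [276.4 262.7] [272 254  12  17] [[267.0, 260.0], [277.0, 254.0], [283.3999938964844, 264.70001220703125], [273.3999938964844, 270.70001220703125]]
red 112 [310.3 232.9] [303 227  16  13] [[303.0, 237.0], [307.5, 225.8000030517578], [318.29998779296875, 230.10000610351562], [313.8999938964844, 241.3000030517578]]
red 141 [ 89.2 252.8] [ 82 246  15  14] [[80.19999694824219, 255.60000610351562], [86.19999694824219, 243.60000610351562], [98.19999694824219, 249.60000610351562], [92.19999694824219, 261.6000061035156]]
red 118 [299.  262.1] [292 254  13  18] [[291.6000061035156, 261.6000061035156], [300.700
[... 484 characters left out ...]
0517578]]
green 2667 [438.1 230.7] [408 189  60  86] [[406.8999938964844, 267.79998779296875], [417.29998779296875, 188.89999389648438], [469.29998779296875, 195.8000030517578], [458.8999938964844, 274.6000061035156]]
white 6445 [294.7 249. ] [241 206 105  86] [[240.5, 283.0], [247.1999969482422, 205.1999969482422], [346.70001220703125, 213.89999389648438], [340.0, 291.6000061035156]]
white 4194 [134.1 390.2] [ 64 351 125  69] [[60.0, 378.29998779296875], [171.89999389648438, 350.79998779296875], [188.6999969482422, 418.79998779296875], [76.69999694824219, 446.3999938964844]][ WARN:0@0.564] global loadsave.cpp:1063 imwrite_ Unsupported depth image for selected encoder is fallbacked to CV_8U.
```

View pics/crop_st.png

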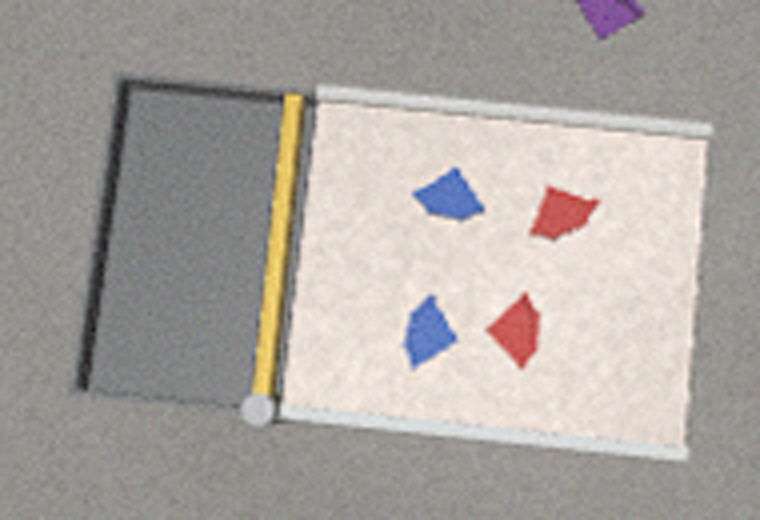

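View pics/crop_mat.png

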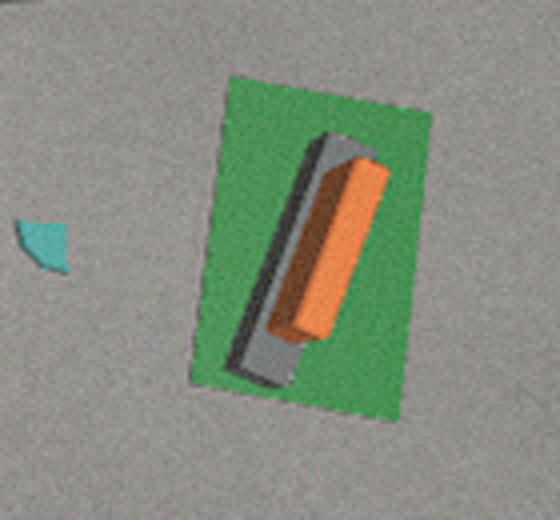

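```bash
python3 - <<'E'
from h import *
d=pickle.load(open("d0.pkl","rb")); im=d["top"]
np.set_printoptions(suppress=True,precision=1)
def rect(lo,hi,z,amin):
    m,b=blobs(im,lo,hi,amin); a,c,s,mm=max(b,key=lambda t:t[0])
    mm=cv2.morphologyEx(mm.astype(np.uint8),cv2.MORPH_CLOSE,np.ones((3,3)))
    cs,_=cv2.findContours(mm,cv2.RETR_EXTERNAL,cv2.CHAIN_APPROX_NONE)
    p=onz(im,np.vstack(cs)[:,0],z)[:,:2].astype(np.float32)
    return cv2.minAreaRect(p)
print("board",onz(im,[(348,212),(342,294.5),(249,202),(240.75,284.5)],60))
print("mat",rect((45,80,30),(80,255,255),4,500))
# orange top face only: bright
print("orange",rect((7,170,200),(18,255,255),90,30))
q=np.array([(362,158),(388,172),(322,340),(292,328)])/4+[360,170]
print("orange manual",onz(im,q,90)[:,:2], onz(im,q,90).mean(0))
q=np.array([(300,95),(288,95),(252,393),(270,393)])/4+[170,180]
print("gate",onz(im,q,84)[:,:2]); print("hinge",onz(im,[(257/4+170,410/4+180)],84))
# depth check
f,c,M=cam(im)
def dp(u,v):
    z=im["depth"][int(v),int(u)]; p=np.array([(u-im["cx"])/f,-(v-im["cy"])/f,-1])*z
    return c+M@p
print("depth board",dp(320,260),"orange",dp(446,230),dp(448,225),"table",dp(390,280),"mat",dp(415,230),dp(460,230), "gate", dp(240,240))
for nm,lo,hi in [("blue",(105,100,60),(130,255,255)),("red",(0,120,80),(6,255,255))]:
    for a,cc,s,mm in blobs(im,lo,hi)[1]: print(nm,onz(im,[cc],64 if a<130 else 115))
E
```

```text
board [[ 606.9 -107.2   60. ]
 [ 412.4  -87.    60. ]
 [ 632.5  132.3   60. ]
 [ 435.6  148.9   60. ]]
mat ((567.0596313476562, -341.398681640625), (129.16342163085938, 199.0583953857422), 79.16433715820312)Traceback (most recent call last):
  File "<stdin>", line 13, in <module>
  File "<stdin>", line 5, in rect
ValueError: max() iterable argument is empty
```

```bash
python3 - <<'E'
from h import *
d=pickle.load(open("d0.pkl","rb")); im=d["top"]
np.set_printoptions(suppress=True,precision=1)
q=np.array([(362,158),(388,172),(322,340),(292,328)])/4+[360,170]
print("orange manual",onz(im,q,90)[:,:2], onz(im,q,90).mean(0))
q=np.array([(300,95),(288,95),(252,393),(270,393)])/4+[170,180]
print("gate",onz(im,q,84)[:,:2]); print("hinge",onz(im,[(257/4+170,410/4+180)],84))
f,c,M=cam(im)
def dp(u,v):
    z=im["depth"][int(v),int(u)]; p=np.array([(u-im["cx"])/f,-(v-im["cy"])/f,-1])*z
    return c+M@p
print("depth board",dp(320,260),"orange",dp(446,230),dp(448,225),"table",dp(390,280),"mat",dp(415,230),dp(460,230), "gate", dp(240,240))
for nm,lo,hi in [("blue",(105,100,60),(130,255,255)),("red",(0,120,80),(6,255,255))]:
    for a,cc,s,mm in blobs(im,lo,hi)[1]: print(nm,onz(im,[cc],64 if a<130 else 115))
# side view corner check: project known
s=d["side"]
print(proj(s,[[606.9,-107.2,60],[412.4,-87,60],[632.5,132.3,60],[567,-341,4],[563,-345,90]]))
E
python3 - <<'E'
import cv2
i=cv2.imread("pics/side0.png")
cv2.imwrite("pics/s_crop.png",cv2.resize(i[130:300,200:400],None,fx=4,fy=3.5))
E
```

```text
orange manual [[ 606.7 -341.2]
 [ 598.4 -355.6]
 [ 501.2 -310. ]
 [ 508.1 -293.4]] [ 553.6 -325.1   90. ]
gate [[623.4 139.4]
 [623.4 146.5]
 [449.9 164.1]
 [449.9 153.8]]
hinge [[440.3 161.   84. ]]
depth board [492.6 -38.3  50.3] orange [ 558.6 -327.    90.1] [ 570.2 -332.4   90.4] table [ 445.4 -215.2    1.4] mat [ 570.4 -285.4    0.5] [ 569.4 -397.2    5.3] gate [537.5 149.7  83.5]
blue [[654.  404.5 115. ]]
blue [[566.4  52.2  64. ]]
blue [[485.9  65.3  64. ]]
red [[556.  -15.2  64. ]]
red [[506.5 483.7 115. ]]
red [[487.1  12.3  64. ]]
[[304.2 194.2]
 [354.9 219.4]
 [243.1 225.2]
 [354.1 185.6]
 [357.9 163.3]]
```

View pics/s_crop.png

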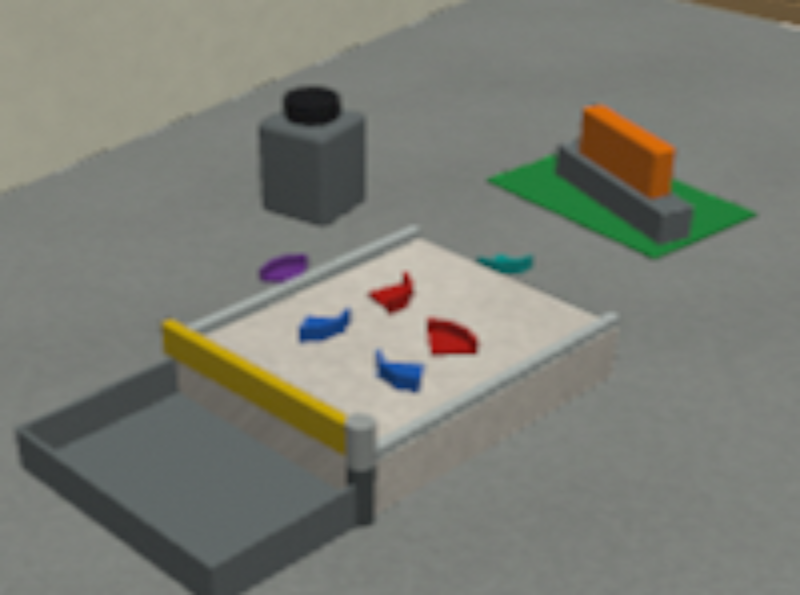

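```bash
python3 - <<'E'
from h import *
d=pickle.load(open("d0.pkl","rb")); o=d["obs"]
np.set_printoptions(suppress=True,precision=2)
M=R.from_rotvec(o["orientation"]).as_matrix(); print(M)
print("jaw deg",np.degrees(np.arctan2(M[1,2],M[0,2])))
im=d["top"]
print("bottle cap",onz(im,[(89,253)],150),"jar cap",onz(im,[(129,188)],115),"canister",onz(im,[(372,143)],122))
E
```

```text
[[-0.93 -0.    0.37]
 [-0.37  0.   -0.93]
 [-0.   -1.   -0.  ]]
jaw deg -68.46824113701926
bottle cap [[503.46 466.26 150.  ]] jar cap [[655.23 404.64 115.  ]] canister [[ 758.79 -158.16  122.  ]]
```

>>> servo_tool --moves "0.352 0.692 -0.05 0 0 0;0.352 0.692 -0.05 0 0 0;0.352 0.692 -0.05 0 0 0;0.352 0.692 -0.05 0 0 0;0.352 0.692 -0.05 0 0 0;0.352 0.692 -0.05 0 0 0;0.352 0.692 -0.05 0 0 0;0.352 0.692 -0.05 0 0 0" --hand 255

```text
t: 1.15
ee_pos: [456.3, -134.8, 209.5]
orientation: [-0.383, 2.016, -2.016]
ft_force: [1.1, -1.0, 0.1]
width: 11.7
```

>>> servo_tool --moves "0.124 0.245 -0.02 0 0 0;0.124 0.245 -0.02 0 0 0;0.124 0.245 -0.02 0 0 0;0.124 0.245 -0.02 0 0 0;0.124 0.245 -0.02 0 0 0;0.124 0.245 -0.02 0 0 0"

```text
t: 1.9
ee_pos: [579.6, 109.4, 189.0]
orientation: [-0.386, 2.015, -2.015]
ft_force: [-0.5, -0.9, -1.1]
width: 0.4
```

```bash
python3 - <<'E'
from h import *
np.set_printoptions(suppress=True,precision=1)
o=ctrl.get_obs(); im=ctrl.get_image("wrist")
print(o["ee_pos"],o["width"],np.degrees(o["qpos"]))
cv2.imwrite("pics/w1.png",im["pixels"][:,:,::-1]); pickle.dump((o,im),open("d1.pkl","wb"))
S=lambda x,y: np.array([523.9+x*.9946+y*.1037,41.6-x*.1037+y*.9946])
for p in [(55,75),(-92,100),(92,100)]: print(p,S(*p),proj(im,np.r_[S(*p),50],o))
E
```

```text
[579.6 109.4 189. ] 0.43639338819022333 [  9.5  25.1 100.1  -0.   54.8  77.9]
(55, 75) [586.4 110.5] [[283.5 193.7]]
(-92, 100) [442.8 150.6] [[183.1 322. ]]
(92, 100) [625.8 131.5] [[277.2 138.3]]
```

View pics/w1.png

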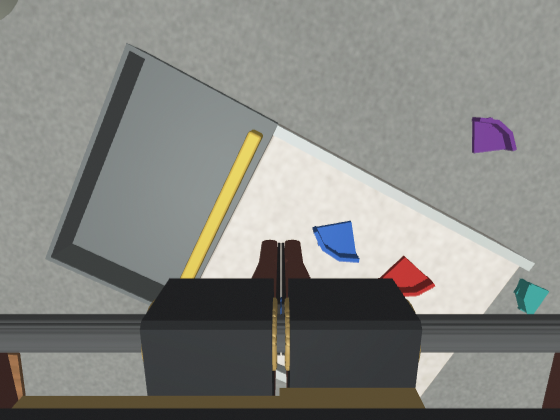

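>>> servo_tool --moves "0 0 -0.055 0 0 0;0 0 -0.11 0 0 0;0 0 -0.11 0 0 0"

```text
t: 2.33
ee_pos: [575.7, 106.1, 76.2]
orientation: [-0.392, 2.021, -2.021]
ft_force: [0.0, 0.4, -0.2]
width: 0.6
```

```bash
python3 - <<'E'
from h import *
np.set_printoptions(suppress=True,precision=0)
S=lambda x,y: np.array([523.9+x*.9946+y*.1037,41.6-x*.1037+y*.9946])
for th in np.arange(0,1.7,0.1):
    r=140-15*th; c,s=np.cos(th),np.sin(th)
    p=S(-96+r*c+19*s,108+r*s-19*c); print(round(th,2),p,p-[580,109.5])
E
```

```text
0.0 [577. 126.] [-3. 16.]
0.1 [578. 139.] [-2. 30.]
0.2 [578. 153.] [-2. 44.]
0.3 [576. 167.] [-4. 57.]
0.4 [573. 180.] [-7. 70.]
0.5 [569. 193.] [-11.  83.]
0.6 [564. 205.] [-16.  95.]
0.7 [557. 216.] [-23. 106.]
0.8 [550. 226.] [-30. 117.]
0.9 [542. 236.] [-38. 127.]
1.0 [533. 245.] [-47. 135.]
1.1 [523. 252.] [-57. 143.]
1.2 [512. 259.] [-68. 149.]
1.3 [501. 264.] [-79. 155.]
1.4 [490. 268.] [-90. 159.]
1.5 [479. 271.] [-101.  162.]
1.6 [467. 273.] [-113.  164.]
```

>>> servo_tool --moves "0.000 0.016 0 0 0 0;0.001 0.044 0 0 0 0;-0.002 0.070 0 0 0 0;-0.011 0.095 0 0 0 0;-0.025 0.117 0 0 0 0;-0.042 0.135 0 0 0 0;-0.063 0.149 0 0 0 0;-0.085 0.159 0 0 0 0"

```text
t: 3.32
ee_pos: [494.6, 268.8, 81.4]
orientation: [-0.38, 2.016, -2.013]
ft_force: [2.0, 0.2, 1.8]
width: 0.1
```

>>> servo_tool --moves "-0.012 0.003 0 0 0 0;-0.023 0.005 0 0 0 0;-0.023 0.005 0 0 0 0"

```text
t: 3.7
ee_pos: [470.5, 271.9, 79.3]
orientation: [-0.385, 2.016, -2.017]
ft_force: [-0.0, 0.2, -0.2]
width: 0.6
```

```bash
python3 - <<'E'
from h import *
im=ctrl.get_image("top")
cv2.imwrite("pics/t2.png",cv2.resize(im["pixels"][140:340,120:400,::-1],None,fx=2.5,fy=2.5))
E
```

```text
(no output)
```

View pics/t2.png

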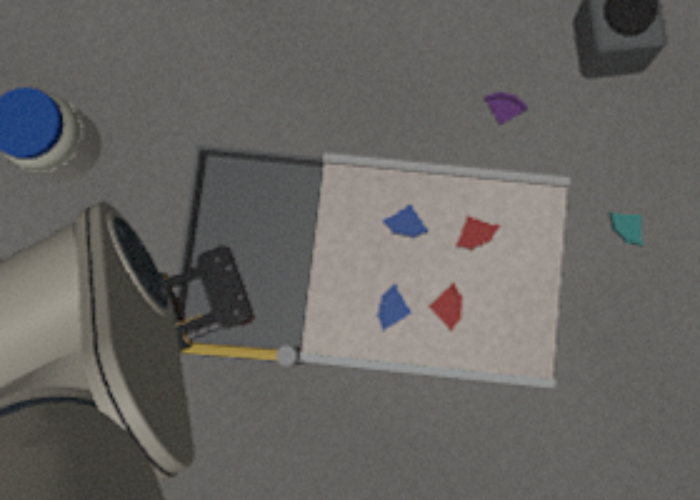

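>>> servo_tool --moves "-0.006 0 0 0 0 0;-0.006 0 0 0 0 0;0.03 0 0 0 0 0;0.04 0 0.06 0 0 0;0.04 0 0.12 0 0 0;0.04 -0.02 0.18 0 0 0;0.04 -0.08 0.18 0 0 -10;0.04 -0.14 0.18 0 0 -20" --hand 0

```text
t: 4.75
ee_pos: [511.8, 130.9, 260.4]
orientation: [-0.022, 2.21, -2.209]
ft_force: [1.2, -0.9, -0.8]
width: 77.0
```

>>> servo_tool --moves "0.006 -0.06 0 0 0 -10;0.012 -0.12 0 0 0 -20;0.018 -0.18 0 0 0 -27;0.024 -0.24 0 0 0 -27;0.03 -0.30 0 0 0 -27;0.036 -0.36 0 0 0 -27;0.042 -0.42 0 0 0 -27;0.045 -0.455 0 0 0 -27"

```text
t: 5.75
ee_pos: [556.0, -325.9, 259.0]
orientation: [-0.448, -1.973, 1.973]
ft_force: [0.3, -0.7, 0.2]
width: 87.8
```

>>> servo_tool --moves "0 0 0 0 0 0;0 0 0 0 0 0"

```text
t: 6.0
ee_pos: [556.0, -322.1, 258.9]
orientation: [-0.445, -1.975, 1.973]
ft_force: [0.3, -0.3, -0.0]
width: 87.7
```

```bash
python3 - <<'E'
from h import *
np.set_printoptions(suppress=True,precision=1)
o=ctrl.get_obs(); im=ctrl.get_image("wrist"); t=ctrl.get_image("top")
M=R.from_rotvec(o["orientation"]).as_matrix()
print(o["t"],o["ee_pos"],o["width"],np.degrees(o["qpos"]),"jaw",np.degrees(np.arctan2(M[1,2],M[0,2])),M)
cv2.imwrite("pics/w3.png",im["pixels"][:,:,::-1]); pickle.dump((o,im,t),open("d3.pkl","wb"))
cv2.imwrite("pics/t3.png",cv2.resize(t["pixels"][150:310,160:480,::-1],None,fx=2.5,fy=2.5))
E
```

```text
6.0 [ 556.  -322.1  258.9] 87.74969000891787 [-31.2  24.7  90.1   0.   65.2  84.3] jaw -115.49984351608353 [[-0.9 -0.  -0.4]
 [ 0.4  0.  -0.9]
 [ 0.  -1.  -0. ]]
```

View pics/w3.png

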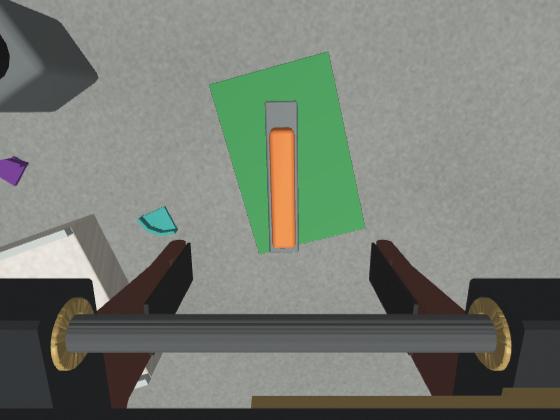

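View pics/t3.png

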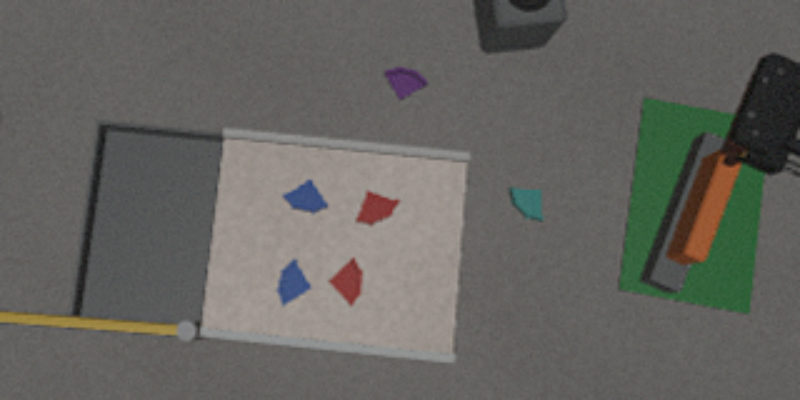

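```bash
python3 - <<'E'
from h import *
np.set_printoptions(suppress=True,precision=1)
o,im,t=pickle.load(open("d3.pkl","rb"))
m,b=blobs(im,(7,120,225),(20,255,255),300)
for a,c,s,mm in b:
    cs,_=cv2.findContours(mm.astype(np.uint8),cv2.RETR_EXTERNAL,cv2.CHAIN_APPROX_NONE)
    p=onz(im,cs[0][:,0],90,o)[:,:2].astype(np.float32); print(a,cv2.minAreaRect(p))
m,b=blobs(im,(45,80,30),(80,255,255),3000)
mm=b[0][3]; cs,_=cv2.findContours(mm.astype(np.uint8),cv2.RETR_EXTERNAL,cv2.CHAIN_APPROX_NONE)
print("mat",cv2.minAreaRect(onz(im,cs[0][:,0],4,o)[:,:2].astype(np.float32)))
print("shoulder",[np.round(onz(im,[q],39,o)[0],1) for q in [(266,102),(297,102),(270,252),(298,252)]])
E
```

```text
2143 ((556.0003051757812, -323.1376647949219), (16.986299514770508, 104.17684936523438), 65.62935638427734)
mat ((567.418212890625, -339.0840148925781), (129.3819580078125, 199.40579223632812), 79.1336441040039)
shoulder [array([ 633.9, -342.3,   39. ]), array([ 620.9, -369.7,   39. ]), array([ 490.5, -276.9,   39. ]), array([ 477.3, -304.6,   39. ])]
```

>>> servo_tool --moves "0 -0.001 -0.06 0 0 1;0 -0.001 -0.12 0 0 1;0 -0.001 -0.16 0 0 1;0 -0.001 -0.18 0 0 1;0 -0.001 -0.19 0 0 1;0 -0.001 -0.19 0 0 1"

```text
t: 6.85
ee_pos: [557.2, -323.6, 70.2]
orientation: [-0.431, -1.986, 1.986]
ft_force: [-0.2, -0.2, 0.2]
width: 88.1
```

>>> servo_tool --moves "0 0 0 0 0 0;0 0 0 0 0 0;0 0 0 0 0 0;0 0 0 0 0 0;0 0 0 0 0 0;0 0 0 0 0 0" --hand 255

```text
t: 7.6
ee_pos: [556.6, -323.6, 69.5]
orientation: [-0.43, -1.985, 1.985]
ft_force: [0.2, -0.0, -0.4]
width: 31.1
```

>>> servo_tool --moves "0 0 0 0 0 0;0 0 0 0 0 0;0 0 0 0 0 0;0 0 0 0 0 0"

```text
t: 8.1
ee_pos: [556.6, -323.6, 69.4]
orientation: [-0.43, -1.986, 1.986]
ft_force: [-0.7, -0.6, -2.3]
width: 22.1
```

>>> servo_tool --moves "0 0 0.02 0 0 0;0 0 0.06 0 0 0;0 0 0.12 0 0 0;0 0 0.12 0 0 0"

```text
t: 8.6
ee_pos: [559.6, -325.3, 196.2]
orientation: [-0.442, -1.986, 1.993]
ft_force: [-0.7, -0.3, -2.9]
width: 21.9
```

```bash
python3 - <<'E'
from h import *
np.set_printoptions(suppress=True,precision=1)
o=ctrl.get_obs(); im=ctrl.get_image("wrist"); s=ctrl.get_image("side")
print(o["t"],o["ee_pos"],o["width"])
cv2.imwrite("pics/w4.png",im["pixels"][:,:,::-1]); cv2.imwrite("pics/s4.png",cv2.resize(s["pixels"][80:260,240:440,::-1],None,fx=4,fy=3.3))
E
```

```text
8.6 [ 559.6 -325.3  196.2] 21.876340317056652
```

View pics/w4.png

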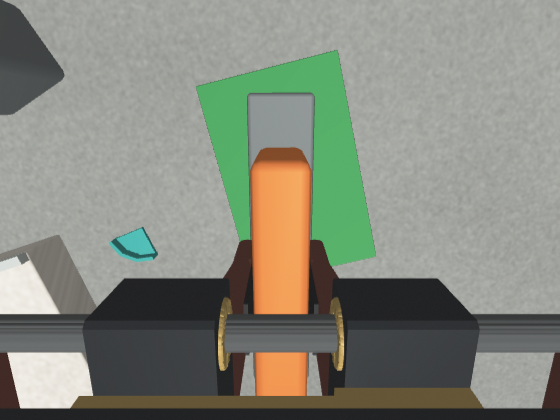

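View pics/s4.png

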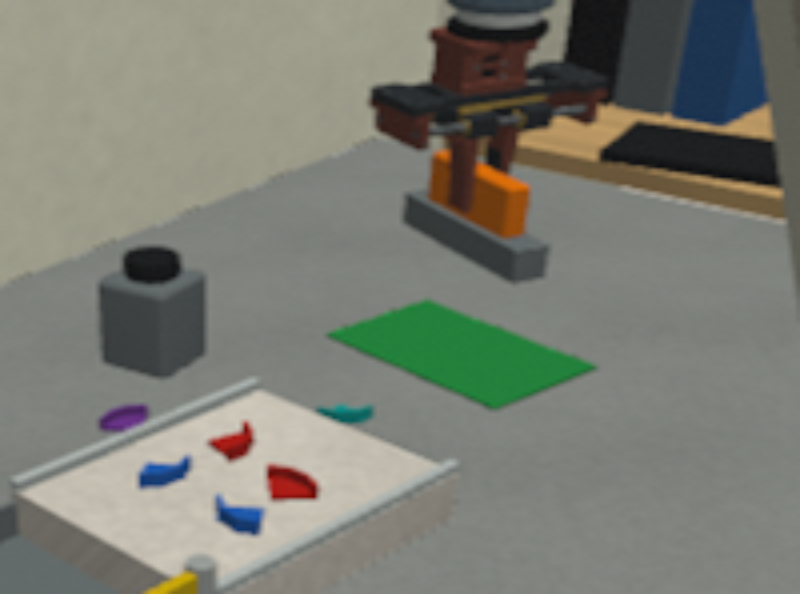

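>>> servo_tool --moves "-0.008 0.05 0 0 0 5;-0.017 0.10 0 0 0 10;-0.026 0.15 0 0 0 15;-0.035 0.20 0 0 0 18.5;-0.042 0.24 0 0 0 18.5;-0.044 0.256 0 0 0 18.5;-0.044 0.256 0 0 0 18.5;-0.044 0.256 0 0 0 18.5"

```text
t: 9.7
ee_pos: [512.9, -68.6, 189.3]
orientation: [-0.113, -2.167, 2.168]
ft_force: [0.2, -0.1, -3.1]
width: 22.1
```

```bash
python3 - <<'E'
from h import *
np.set_printoptions(suppress=True,precision=2)
o=ctrl.get_obs(); im=ctrl.get_image("wrist"); t=ctrl.get_image("top")
M=R.from_rotvec(o["orientation"]).as_matrix()
print(o["t"],o["ee_pos"],"jaw",np.degrees(np.arctan2(M[1,2],M[0,2])),M[:,1])
cv2.imwrite("pics/w5.png",im["pixels"][:,:,::-1]); pickle.dump((o,im,t),open("d5.pkl","wb"))
E
```

```text
9.7 [512.88 -68.58 189.26] jaw -95.99639049957474 [-0. -0. -1.]
```

View pics/w5.png

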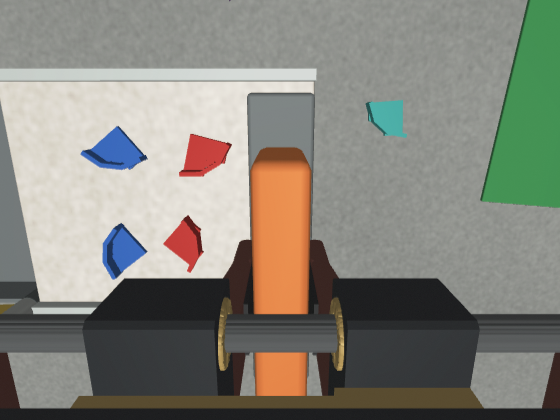

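```bash
python3 - <<'E'
from h import *
np.set_printoptions(suppress=True,precision=1)
o,im,t=pickle.load(open("d5.pkl","rb"))
p=onz(im,[(316,69),(2,69),(316,80)],60,o)[:,:2]; print(p, "expect", [523.9+100*.9946-140*.1037,41.6-10.4-139.2])
print("red far corner etc", onz(im,[(182,268),(190,268),(180,173),(231,145)],52,o)[:,:2])
Rm=np.array([[.9946,.1037],[-.1037,.9946]])
for q in [(190,271),(203,235),(180,175),(231,145),(82,153),(125,278)]:
    w=onz(im,[q],55,o)[0,:2]-[523.9,41.6]; print(q,"station",np.linalg.solve(Rm,w))
E
```

```text
[[ 610.1 -103.4]
 [ 633.7  120.8]
 [ 602.7 -102.8]] expect [608.842, -107.99999999999999]
red far corner etc [[463.5  22.5]
 [462.8  15.7]
 [544.8   9.6]
 [562.4 -33.9]]
(190, 271) station [-59.5 -32.7]
(203, 235) station [-27.1 -45.7]
(180, 175) station [ 23.  -30.4]
(231, 145) station [ 46.4 -71.5]
(82, 153) station [40.4 44.3]
(125, 278) station [-66.   23.2]
```

>>> servo_tool --moves "0 0 -0.04 0 0 0;0 0 -0.06 0 0 0;0 0 -0.069 0 0 0;0 0 -0.071 0 0 0;0 0 -0.072 0 0 0;0 0 -0.072 0 0 0"

```text
t: 10.55
ee_pos: [513.1, -67.8, 118.2]
orientation: [-0.115, -2.168, 2.169]
ft_force: [0.4, 0.4, -3.1]
width: 21.6
```

```bash
python3 - <<'E'
from h import *
s=ctrl.get_image("side")
cv2.imwrite("pics/s6.png",cv2.resize(s["pixels"][130:300,200:400,::-1],None,fx=4,fy=3.5))
E
```

```text
(no output)
```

View pics/s6.png

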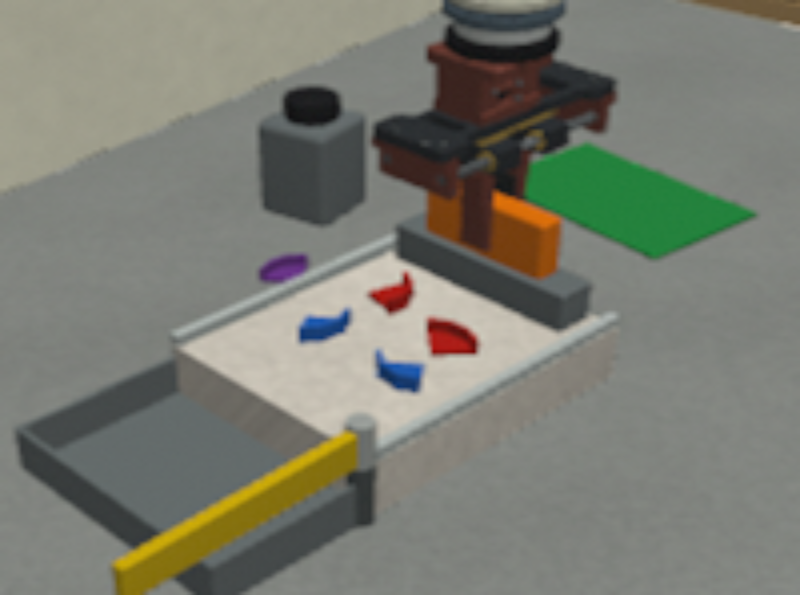

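>>> servo_tool --moves "0 0.000 -0.001 0 0 0;0.001 0.012 -0.001 0 0 0;0.003 0.025 -0.001 0 0 0;0.004 0.038 -0.001 0 0 0;0.005 0.051 -0.001 0 0 0;0.007 0.065 -0.001 0 0 0;0.008 0.079 -0.001 0 0 0;0.010 0.093 -0.001 0 0 0"

```text
t: 11.6
ee_pos: [522.7, 26.4, 116.5]
orientation: [-0.113, -2.168, 2.168]
ft_force: [-1.2, -0.2, -2.7]
width: 22.0
```

>>> servo_tool --moves "0.001 0.014 0 0 0 0;0.003 0.028 0 0 0 0;0.004 0.042 0 0 0 0;0.0055 0.055 0 0 0 0;0.0055 0.055 0 0 0 0"

```text
t: 12.22
ee_pos: [528.3, 81.3, 116.5]
orientation: [-0.112, -2.169, 2.169]
ft_force: [-0.9, -0.3, -3.5]
width: 21.7
```

```bash
python3 - <<'E'
from h import *
s=ctrl.get_image("side")
cv2.imwrite("pics/s7.png",cv2.resize(s["pixels"][130:300,200:400,::-1],None,fx=4,fy=3.5))
E
```

```text
(no output)
```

View pics/s7.png

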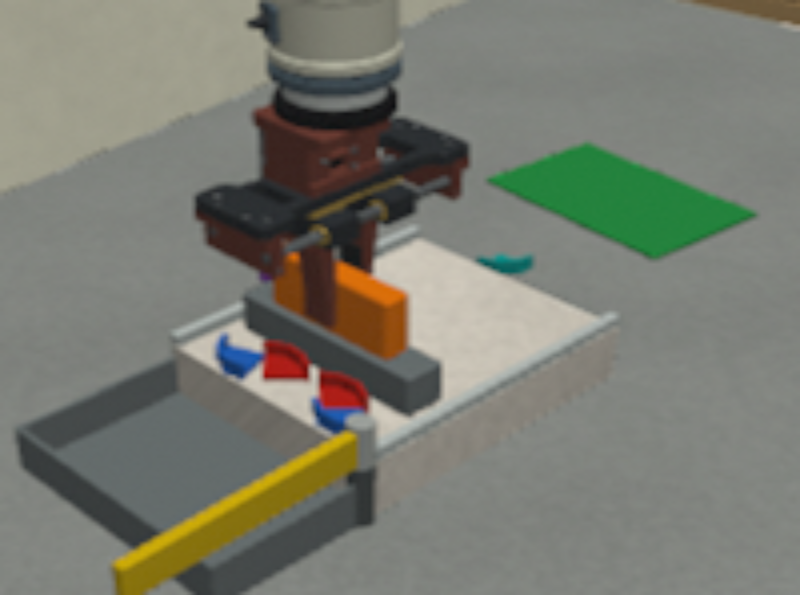

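```bash
python3 - <<'E'
from h import *
o=ctrl.get_obs(); im=ctrl.get_image("wrist")
cv2.imwrite("pics/w7.png",im["pixels"][:,:,::-1])
im=ctrl.get_image("top")
cv2.imwrite("pics/t7.png",cv2.resize(im["pixels"][160:320,140:400,::-1],None,fx=3,fy=3))
E
```

```text
(no output)
```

View pics/t7.png

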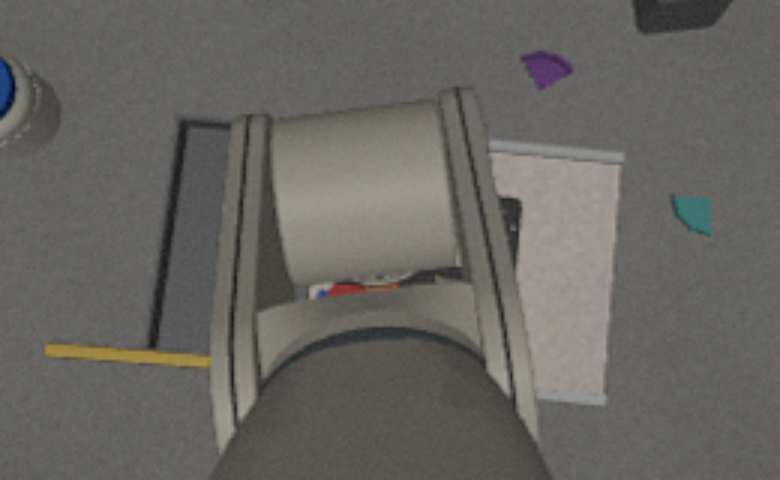

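View pics/w7.png

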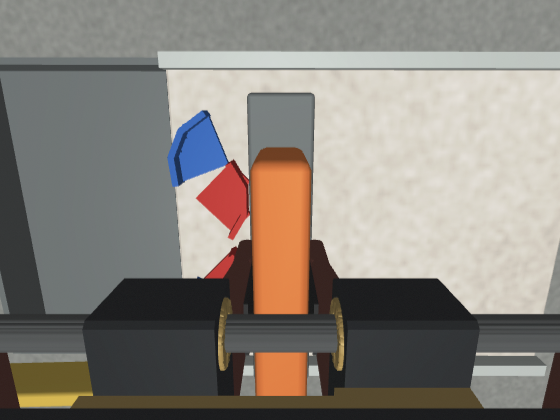

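>>> servo_tool --moves "0.001 0.012 0 0 0 0;0.0025 0.024 0 0 0 0;0.004 0.036 0 0 0 0;0.005 0.048 0 0 0 0;0.006 0.058 0 0 0 0;0.007 0.068 0 0 0 0;0.008 0.077 0 0 0 0;0.009 0.086 0 0 0 0"

```text
t: 13.38
ee_pos: [537.2, 166.9, 116.5]
orientation: [-0.113, -2.168, 2.168]
ft_force: [1.3, -0.3, -2.7]
width: 22.2
```

>>> servo_tool --moves "0 0 0 0 0 0;0 0 0 0 0 0"

```text
t: 13.62
ee_pos: [537.0, 166.3, 116.5]
orientation: [-0.113, -2.168, 2.168]
ft_force: [0.9, -0.1, -2.5]
width: 21.8
```

```bash
python3 - <<'E'
from h import *
s=ctrl.get_image("side")
cv2.imwrite("pics/s8.png",cv2.resize(s["pixels"][130:300,200:400,::-1],None,fx=4,fy=3.5))
im=ctrl.get_image("wrist")
cv2.imwrite("pics/w8.png",im["pixels"][:,:,::-1])
E
```

```text
(no output)
```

View pics/s8.png

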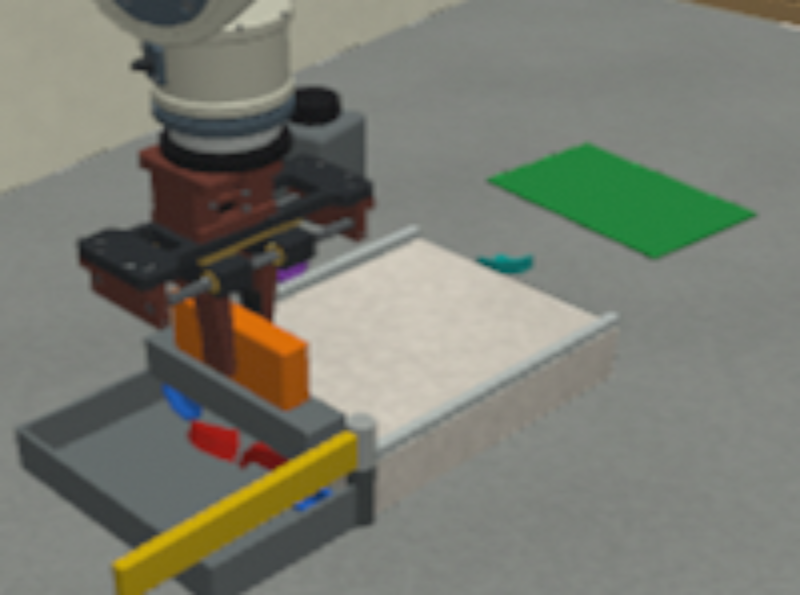

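View pics/w8.png

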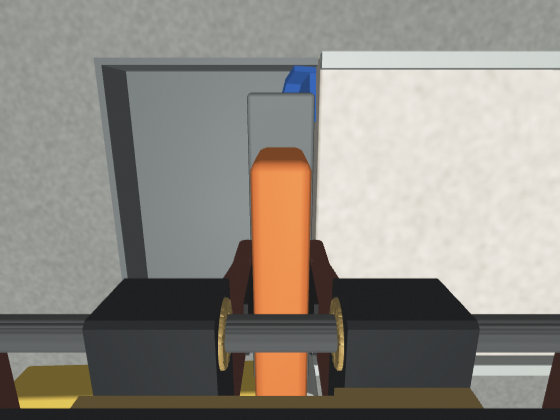

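>>> servo_tool --moves "0 0 0.03 0 0 0;0 0 0.08 0 0 0;0 -0.03 0.1 0 0 -1;0.003 -0.085 0.1 0 0 -2;0.006 -0.14 0.1 0 0 -3;0.01 -0.195 0.1 0 0 -4;0.014 -0.25 0.1 0 0 -5;0.018 -0.305 0.1 0 0 -5"

```text
t: 14.72
ee_pos: [554.8, -140.7, 216.6]
orientation: [-0.204, -2.121, 2.121]
ft_force: [2.0, 0.3, -2.9]
width: 22.1
```

>>> servo_tool --moves "0.003 -0.055 0 0 0 0;0.006 -0.11 0 0 0 0;0.01 -0.16 0 0 0 0;0.012 -0.19 0 0 0 0;0.012 -0.20 0 0 0 0;0.012 -0.20 0 0 0 0;0.012 -0.20 0 0 0 0"

```text
t: 15.6
ee_pos: [567.0, -337.4, 216.4]
orientation: [-0.202, -2.122, 2.12]
ft_force: [0.4, 0.5, -2.9]
width: 21.9
```

```bash
python3 - <<'E'
from h import *
np.set_printoptions(suppress=True,precision=2)
o=ctrl.get_obs(); im=ctrl.get_image("wrist"); t=ctrl.get_image("top")
M=R.from_rotvec(o["orientation"]).as_matrix()
print(o["t"],o["ee_pos"],"jaw",np.degrees(np.arctan2(M[1,2],M[0,2])),M[:,1])
cv2.imwrite("pics/w9.png",im["pixels"][:,:,::-1])
cv2.imwrite("pics/t9.png",cv2.resize(t["pixels"][150:310,160:480,::-1],None,fx=2.5,fy=2.5))
E
```

```text
15.6 [ 566.95 -337.39  216.4 ] jaw -100.92246499792905 [-0.  0. -1.]
```

View pics/w9.png

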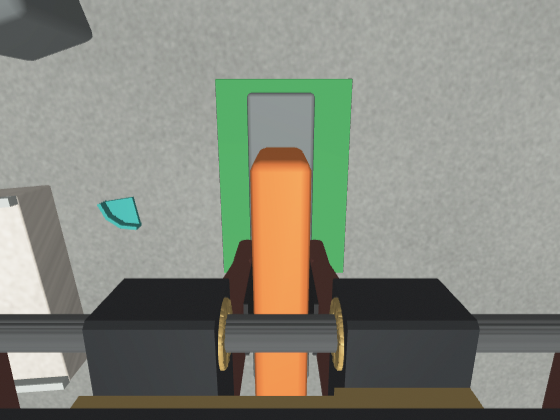

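View pics/t9.png

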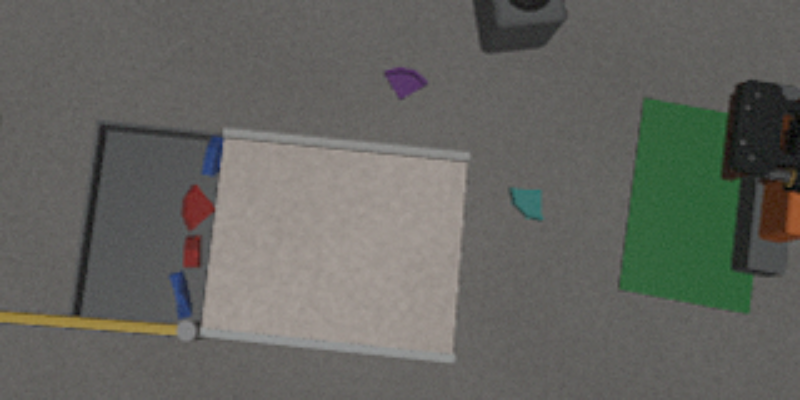

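>>> servo_tool --moves "0 -0.001 -0.05 0 0 0;0 -0.001 -0.1 0 0 0;0 -0.001 -0.13 0 0 0;0 -0.001 -0.14 0 0 0;0 -0.001 -0.144 0 0 0;0 -0.001 -0.1455 0 0 0;0 -0.001 -0.1465 0 0 0;0 -0.001 -0.1465 0 0 0"

```text
t: 16.7
ee_pos: [567.5, -339.9, 70.9]
orientation: [-0.205, -2.121, 2.122]
ft_force: [0.2, -1.0, -3.2]
width: 21.6
```

>>> servo_tool --moves "0 0 -0.0005 0 0 0;0 0 -0.0005 0 0 0"

```text
t: 16.95
ee_pos: [567.1, -339.7, 69.6]
orientation: [-0.204, -2.121, 2.121]
ft_force: [0.0, -0.8, -3.2]
width: 22.1
```

Not yet bearing on the mat (still the full weight); go down slightly more, then release.

>>> servo_tool --moves "0 0 -0.0005 0 0 0;0 0 -0.0005 0 0 0;0 0 -0.001 0 0 0;0 0 -0.001 0 0 0"

```text
t: 17.45
ee_pos: [567.2, -339.7, 69.4]
orientation: [-0.204, -2.121, 2.121]
ft_force: [-2.6, 0.6, 6.5]
width: 21.9
```

Contact. Open, then rise.

>>> servo_tool --moves "0 0 0.0005 0 0 0;0 0 0.0005 0 0 0;0 0 0.0005 0 0 0;0 0 0.0005 0 0 0;0 0 0.0005 0 0 0;0 0 0.0005 0 0 0;0 0 0.0005 0 0 0;0 0 0.0005 0 0 0" --hand 0

```text
t: 18.45
ee_pos: [567.1, -339.6, 69.0]
orientation: [-0.204, -2.121, 2.121]
ft_force: [-0.5, -0.4, -0.5]
width: 87.6
```

>>> servo_tool --moves "0 0 0.01 0 0 0;0 0 0.04 0 0 0;0 0 0.1 0 0 0;0 0 0.16 0 0 0;0 -0.04 0.2 0 0 0;0 -0.1 0.2 0 0 0;0 -0.15 0.2 0 0 0;0 -0.15 0.2 0 0 0"

```text
t: 19.45
ee_pos: [566.2, -492.9, 269.4]
orientation: [-0.208, -2.118, 2.121]
ft_force: [0.3, 0.7, -0.2]
width: 87.4
```

```bash
python3 - <<'E'
from h import *
o=ctrl.get_obs(); print(o["t"],o["ee_pos"],o["width"])
t=ctrl.get_image("top");s=ctrl.get_image("side")
cv2.imwrite("pics/t10.png",t["pixels"][:,:,::-1]);cv2.imwrite("pics/s10.png",cv2.resize(s["pixels"][130:300,200:400,::-1],None,fx=4,fy=3.5))
cv2.imwrite("pics/s10f.png",s["pixels"][:,:,::-1])
E
```

```text
19.45 [ 566.19768421 -492.85693956  269.38776929] 87.43562011175358
```

View pics/t10.png

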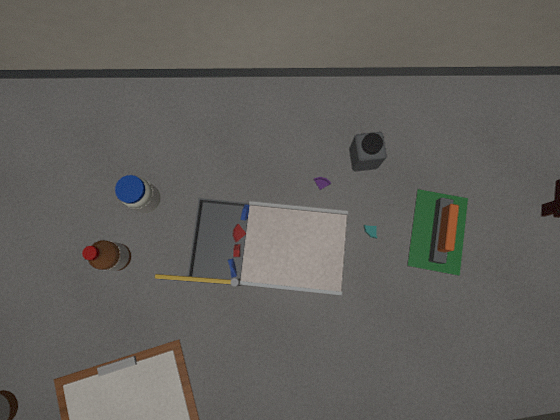

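View pics/s10.png

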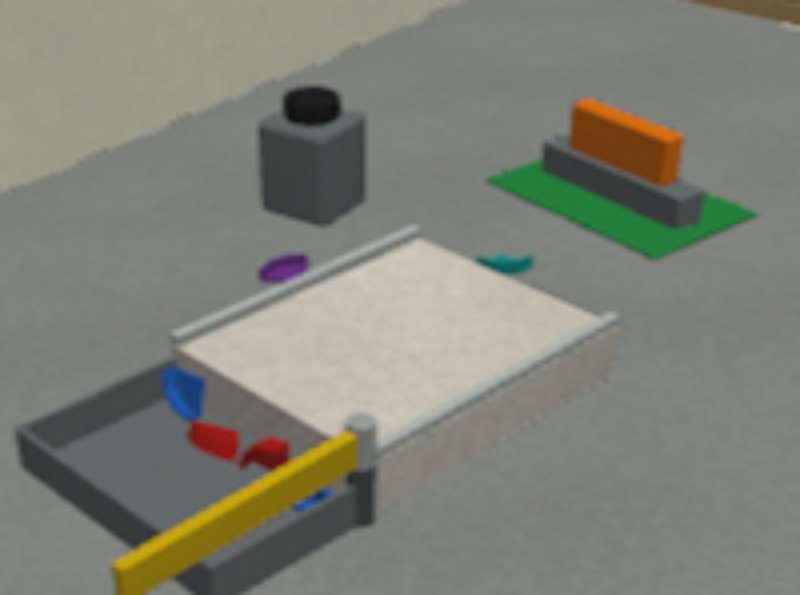

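```bash
python3 -c "
from workcell import ctrl
print(ctrl.close_job())"
```

```text
the job is handed in; nothing more can be done
None
```

I swung the gate wide open with the closed fingers, then gripped the scraper and wiped the board in one forward stroke. The scraper then went back on the mat, and I handed the job in at about 19.5 s of the 58 s allowed.

The last top and side views show:
- **Pieces:** all four cap pieces are in the tray and the board is empty. One blue piece stands on edge in the tray, leaning on the board's front face.
- **Gate:** still open, at roughly 1.55–1.6 rad, close to its stop. I judged this from the pictures and the finger position; I did not measure it exactly.
- **Scraper:** upright near the middle of the mat and aligned with it. The gripper is open and clear.
- **Containers:** the jar, bottle and canister are where they started.

Two readings disagreed. The wrist camera put the board's back edge about 4.6 mm further forward than the top camera did, so I used a position in between. The scraper met the mat at its grasp height, with a contact force of roughly 10 N before release.

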